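# Clear the sorting board and stand the scraper in its slot

## Task

Take the scraper from its rest and, with it, sweep all five brown lumps off the white pad into the catch trough along the pad's far edge, without touching the lumps with the gripper's fingers. Then stand the scraper upright, handle up, in the slot of its stand, lowering it gently until its foot rests on the slot's floor, and let go of it. Leave the other things on the bench where they are.

Things in the scene. Friction and masses are not known exactly. Their poses are not given: they have to be found in the camera images.
- scraper: Grey plastic scraper, 0.14 kg. Origin: middle of its foot edge; z towards the handle, y along the blade, x its thickness. From the foot up: black edge 6 mm thick, 126 wide (z 0-12 mm); blade 10 thick, 130 wide (z 12-70); handle 20 thick (x), 26 wide (y) (z 70-125). Same front and back. It starts leaning on the rest, 35 degrees off vertical, handle up towards the rest's -x (robot's side).
- handle (a point): centre of the scraper's handle, 97.5 mm above its origin along its z, same axes as the scraper
- rest: Fixed aluminium V-shaped rest, 150 mm wide (y), 110 deep (x), 75 tall: a sloping back plate 62 mm long behind the scraper's blade and a ledge under its foot; the handle is clear. Draw the scraper out along its own z. Origin: centre of its underside. The rest and the stand flank the board, one to its left and one to its right, either way round.
- board: Fixed sorting board. Origin: at bench level below the pad's centre. The white pad is level, its top 65 mm above the bench, x -85 to +85 mm, 160 mm wide (y) between two side lips that rise 8 mm above it; its near edge (-x, robot's side) is open, its far edge (+x) drops straight into the catch trough.
- trough (a point): centre of the catch trough's floor, 116 mm along the board's +x from its origin and 6 mm above the bench; axes as the board's. The trough is 62 mm wide (x) and 160 mm long (y) inside; its floor lies 59 mm below the pad's top; its far wall rises 13 mm above the pad's top.
- stand: Fixed aluminium block 60 (x) x 176 (y) x 50 mm tall with one slot in its top, for the scraper. Origin: centre of its underside.
- slot (a point): centre of the slot's floor, 10 mm above the bench; axes as the stand's. The slot runs along y, 137 mm long and 12 mm wide (x), 40 mm deep (mouth 50 mm above the bench), with a small chamfer; the scraper stands in it foot down, either way round.
- lump1: hard brown lump of dried food, 26 x 22 x 16 mm, 11 g, lying loose on the pad; origin: centre of its underside
- lump2: hard brown lump of dried food, 28 x 24 x 14 mm, 11 g, lying loose on the pad; origin: centre of its underside
- lump3: hard brown lump of dried food, 24 x 24 x 16 mm, 11 g, lying loose on the pad; origin: centre of its underside
- lump4: hard brown lump of dried food, 28 x 20 x 15 mm, 11 g, lying loose on the pad; origin: centre of its underside
- lump5: hard brown lump of dried food, 25 x 23 x 18 mm, 11 g, lying loose on the pad; origin: centre of its underside
- flask1: Bystander: amber glass flask, 62 mm across, 130 mm tall, cork stopper; origin: centre of its underside
- flask2: Bystander: a second, like flask1; origin: centre of its underside
- dish: Bystander: round covered glass dish with white lid, 94 mm across, 22 mm tall; origin: centre of its underside
- beaker: Bystander: small glass beaker, 64 mm across, 70 mm tall; origin: centre of its underside
- brush: Bystander: brush with a handle, 170 mm long, lying on the bench; origin: about the middle of its underside
- plugbox: Bystander: open cardboard tray 120 x 100 mm, 45 mm tall, with white vial plugs in it; origin: centre of its underside

How it is judged:
On the way, in this order (a step that is already met when the one before it is completed fails the run):
1. all five lumps lie in the catch trough (x of lump1 in the frame of trough between -0.033 and 0.033 m and y of lump1 in the frame of trough between -0.082 and 0.082 m and z of each of lump1, lump2, lump3, lump4, lump5 in the frame of trough below 0.054 m and x of lump2 in the frame of trough between -0.033 and 0.033 m and y of lump2 in the frame of trough between -0.082 and 0.082 m and x of lump3 in the frame of trough between -0.033 and 0.033 m and y of lump3 in the frame of trough between -0.082 and 0.082 m and x of lump4 in the frame of trough between -0.033 and 0.033 m and y of lump4 in the frame of trough between -0.082 and 0.082 m and x of lump5 in the frame of trough between -0.033 and 0.033 m and y of lump5 in the frame of trough between -0.082 and 0.082 m), for 0.2 s.
2. the scraper stands upright in the slot, foot on its floor (horizontal distance between scraper and slot below 0.01 m and z of scraper in the frame of slot between -0.004 and 0.005 m and angle between scraper's own z axis and vertical below 0.15 rad and angle between the y axis of scraper and the y axis of slot, either way round below 0.12 rad), for 0.2 s.
At the end, for the whole second after the job is handed in: All five lumps are in the catch trough (at least 5 mm below the pad's top); the scraper stands foot down in the slot, foot within 5 mm of the slot's floor and 10 mm of its centre, in line with the slot, upright within 0.15 rad, released and at rest (all of step 1 and all of step 2 and linear speed of scraper below 0.05 m/s); the robot touches nothing.
It fails at once if the gripper's fingers touch a lump (contact force between the fingers and lump1 above 0.3 N or contact force between the fingers and lump2 above 0.3 N or contact force between the fingers and lump3 above 0.3 N or contact force between the fingers and lump4 above 0.3 N or contact force between the fingers and lump5 above 0.3 N).
It fails at once if the scraper is dropped or slammed into the slot (faster than 0.5 m/s inside it) (horizontal distance between scraper and slot below 0.015 m and z of scraper in the frame of slot below 0.036 m and linear speed of scraper above 0.5 m/s).
It fails at once if a bystander is pushed more than 30 mm or knocked over (distance of any of flask1, flask2, dish, beaker, brush, plugbox from where it was at the start of the episode above 0.03 m or angle between any of flask1, flask2, dish, beaker, plugbox's own z axis and vertical above 0.5 rad).
It also fails if it takes over 58 s, if anything falls off the work surface, if the arm or the gripper's body presses on something with over 40 N, if the wrist force passes 120 N, or if a joint passes its speed limit or range.

## Robot

A 6-joint arm with a two-finger parallel gripper is mounted at the origin on the work surface. World frame = base frame: x ahead of the robot, y to its left, z up, the work surface at z = 0. Lengths are in m, angles in rad, forces in N, time in s.
With the tool pointing down it reaches from about 0.25 to 0.725 m from the base axis. Payload 4 kg.
Tool frame: the origin (TCP) lies at the very end of the fingers, on their centre line; the grasp point (between the pads) lies 19 mm behind it; z points along the fingers, y is the line along which they close (so a half turn about z gives the same grasp; the last joint's range is limited). The gripper opens to 85 mm and grips with 20 to 120 N. Pads are 22 mm wide; open, the fingers measure 114 mm over their backs; the gripper's body (76 mm by 85 mm) begins 54 mm behind the grasp point. The pads swing forward as they close: fully open they stand 13 mm farther back than shut.
Start: joints at [1.199, 0.241, 0.005, 1.335, 0, 1.571], TCP at [0.182, 0.466, 0.231] pointing down, gripper open.
Joint ranges: [-2.72, 2.72], [-1.05, 1.87], [-1.09, 1.28], [-1.99, 2.15], [-1.42, 1.44], [-3.14, 3.14]. Speed limits (rad/s): [2.79, 2.79, 3.14, 3.14, 3.14, 3.14].

## Interface

Orientations are given as a unit quaternion [x, y, z, w].
In Python, from workcell import monitor, viewer, job gives the robot as it stands.
- The arm moves only by the tool arm_command, never from a script. Its argument "increments" is a list of rows, each an object of numbers: "dx", "dy", "dz": the shift along the tool's x, y, z in cm; "wx", "wy", "wz": the turn, a rotation vector about the tool's x, y, z in rad; "grip": the finger opening in cm, from 0 to 8.54. In form: [{"dx": .., "dy": .., "dz": .., "wx": .., "wy": .., "wz": .., "grip": ..}, ...]. A call has 1 to 10 rows; each row is the pose to reach, as a shift and turn from the pose commanded when the call began, along the tool's axes at that moment; what a row does not reach only later rows make up. A row lasts 1/10 s, in which the tool goes at most 50 mm and 8.59 degrees, less where a joint would pass 70% of its speed; a pose out of reach is approached as far as the arm can. A call with a gripper value outside its range is refused whole. The fingers move at their own pace and stop on an object; the grip force is fixed at half the most. Time passes only in rows, so rows that repeat a pose let the fingers close. It gives the time, the measured TCP pose, the force, the opening and the grip force at its end, in the units of the state.
- monitor.get_obs(): the state, without advancing time (a new reading comes with each control period).
- viewer.camera(name): name is "side" or "top" or "wrist"; returns (picture, depth): 384x512x3 uint8, red, green, blue; 384x512 float32, m along the optical axis (not along the pixel's ray), 0 where there is no reading.
- viewer.get_calibration(name): a dict with "fovy" (degrees; the focal length in pixels is half the picture's height over the tangent of half this angle, whatever the lens; pixels are square), "cx", "cy" (the principal point, pixels), "view" (4x4, takes a point from world to camera coordinates). Camera axes: x right, y up, looking along -z (the intrinsics and any distortion apply to the point x, -y, -z); pixel columns grow to the right and rows downward; lengths in m; the calibration is good to about 2 mm. A picture is of the moment at which its call begins: read the wrist's pose just before it. get_calibration takes no time and is no camera call; for the wrist camera it gives the pose at the moment of the call.
- job.job_done(): hands the job in; it is judged then, once.
The state is a dict: "clock": time; "joint_pos": joint angles; "joint_vel": joint speeds; "tau": joint torques, N m; "eef_pos": TCP position; "tool_rot": TCP orientation; "ft_force": force on the tool from outside, world axes, zero at the start; "ft_torque": the same for the moment, N m; "grip_width": finger opening in m; "grasp_force": force on a finger pad.
Only numpy, scipy, OpenCV 4.12 (cv2) and the standard library are available. Lean on these libraries where they do the work, as an engineer would, in place of code of your own. Each camera call takes 0.05 s, during which the arm holds its last target. There are 200 camera calls.

## Working session

There is one attempt and no reset: what is moved stays moved. The work goes in short steps, Python scripts to look and compute and a tool call to move; the robot and the scene stay as the last step left them, time stands still between calls to the robot, and variables do not carry over. Pictures are saved under pics/ and viewed, at most 10 in all, crops included, and the job is handed in when it is done.

Besides the shell and the picture viewer there is one more tool, called after "Request:" as name([rows], argument=value, ...), one row to a line, values as JSON. arm_command: Moves the arm, as the interface text tells. Its arguments: {"type":"object","properties":{"increments":{"type":"array","items":{"type":"object","properties":{"dx":{"type":"number"},"dy":{"type":"number"},"dz":{"type":"number"},"wx":{"type":"number"},"wy":{"type":"number"},"wz":{"type":"number"},"grip":{"type":"number"}}}}},"required":["increments"]}

```bash
mkdir -p pics; ls; cat > h.py <<'E'
import numpy as np, cv2
from workcell import monitor, viewer, job
def cam(n):
    c=viewer.get_calibration(n); p,d=viewer.camera(n); return p,d,c
def cloud(d,c):
    h,w=d.shape; f=h/2/np.tan(np.radians(c['fovy'])/2)
    u,v=np.meshgrid(np.arange(w),np.arange(h))
    P=np.stack([(u-c['cx'])/f*d,-(v-c['cy'])/f*d,-d,np.ones_like(d)],-1)
    return (P@np.linalg.inv(np.array(c['view'])).T)[...,:3]
E
python3 - <<'E'
from h import *
for n in('top','side'):
    p,d,c=cam(n); print(n,{k:(v if k!='view' else np.round(v,3).tolist()) for k,v in c.items()})
    np.savez(n,p=p,d=d,P=cloud(d,c))
    cv2.imwrite(f'pics/{n}0.png',cv2.resize(p[...,::-1],(800,600)))
print(monitor.get_obs())
E
```

```text
pics
top {'fovy': 43.046893155589025, 'cx': 254.81333965614087, 'cy': 193.86110421877373, 'view': [[0.026, -1.0, 0.008, 0.098], [0.994, 0.027, 0.101, -0.567], [-0.102, 0.006, 0.995, -1.312], [0.0, 0.0, 0.0, 1.0]]}
side {'fovy': 44.965917449544804, 'cx': 251.4149110336797, 'cy': 193.74624055612244, 'view': [[-0.912, -0.411, -0.015, 0.531], [0.251, -0.584, 0.772, -0.145], [-0.326, 0.7, 0.635, -1.493], [0.0, 0.0, 0.0, 1.0]]}
{'clock': 0.1, 'joint_pos': array([1.19901948e+00, 2.41358794e-01, 3.83271615e-03, 1.33520648e+00,
       4.94433443e-06, 1.57078271e+00]), 'joint_vel': array([ 0.00048798, -0.00085878,  0.00365381, -0.0005452 ,  0.0006935 ,
       -0.00053759]), 'tau': array([-4.47545799e-04, -3.73137188e+01,  2.53010166e+01,  1.08658042e-02,
       -6.73928795e-06, -5.69734169e-06]), 'eef_pos': array([0.18142312, 0.46530052, 0.23048141]), 'tool_rot': array([ 1.84812947e-01,  9.82773238e-01, -9.50979133e-04, -1.81362901e-04]), 'ft_force': array([-0.4185008 ,  0.10967809, -0.27096126]), 'ft_torque': array([-0.03095588, -0.03428215,  0.02304815]), 'grasp_force': 0.0, 'grip_width': 0.08507189337537395}
```

View pics/top0.png

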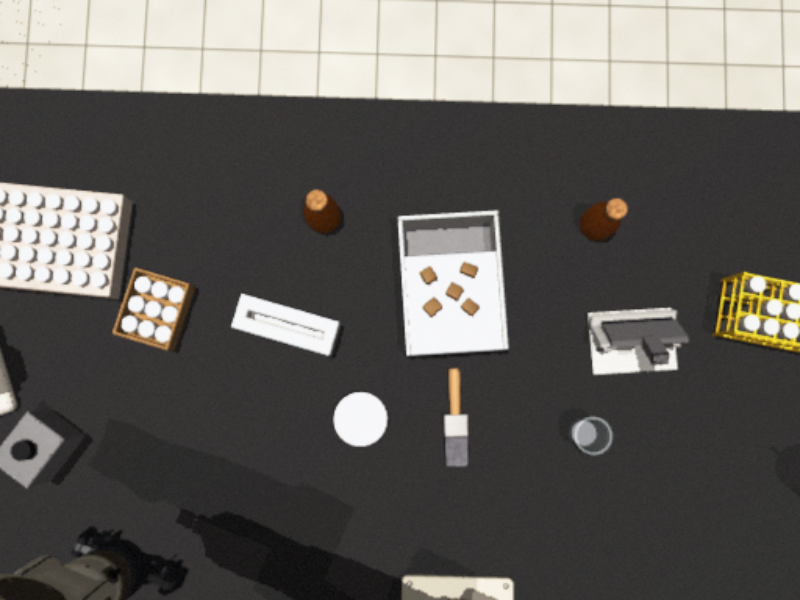

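View pics/side0.png

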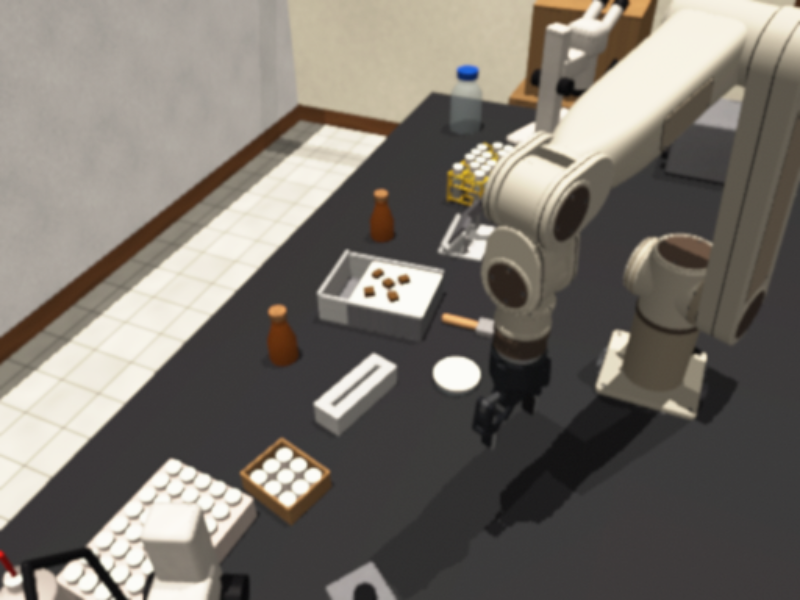

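The top view shows the stand at (285,325), the board at (453,285), and the rest with the scraper at (640,340). The brush lies near the board's near edge, at (456,420). The side view agrees.

```bash
python3 - <<'E'
from h import *
z=np.load('top.npz');p=z['p'].astype(int);d=z['d'];P=z['P']
s=512/800
def reg(x0,x1,y0,y1):
    m=np.zeros(d.shape,bool);m[int(y0*s):int(y1*s),int(x0*s):int(x1*s)]=1;return m
def rect(m,n):
    (c,sz,a)=cv2.minAreaRect(P[m][:,:2].astype(np.float32)*1000); print(n,m.sum(),'c',np.round(c,1),'sz',np.round(sz,1),'ang',round(a,2),'z',np.round(np.percentile(P[m][:,2],[5,50,95])*1000,1))
Z=P[...,2]; val=p.min(-1); sat=p.max(-1)-val
print('bench',np.median(Z[reg(520,570,380,450)]))
st=reg(222,350,285,365)
rect(st&(Z>.043)&(Z<.058),'stand top')
sl=st&(Z>.043)&(Z<.058)
# board
b=reg(385,520,200,365)
rect(b&(Z>.04),'board all')
rect(b&(Z>.055)&(Z<.069)&(val>150),'pad')
rect(b&(Z>.069)&(Z<.1)&(sat<40),'lips')
lm=(b&(sat>50)).astype(np.uint8); n,l,stt,cc=cv2.connectedComponentsWithStats(lm)
for i in range(1,n):
    if stt[i,4]>15: q=P[l==i]; print('lump',np.round(np.median(q,0)*1000,1),stt[i,4],np.round(cc[i]/s))
for nme,r in(('f1',reg(300,345,185,240)),('f2',reg(575,630,190,245)),('beaker',reg(565,620,410,460)),('dish',reg(330,392,388,450)),('brush',reg(440,475,365,470))):
    m=r&(Z>.012); print(nme,m.sum(),np.round(np.median(P[m],0)*1000),np.round(P[m].min(0)*1000),np.round(P[m].max(0)*1000))
r=reg(575,700,295,385)
rect(r&(Z>.01),'rest+scr')
rect(r&(Z>.0)&(val>110),'rest bright')
dk=r&(Z>.02)&(val<110)
for a,bb in((.02,.04),(.04,.06),(.06,.08),(.08,.1),(.1,.12),(.12,.14)):
    m=dk&(Z>a)&(Z<bb)
    if m.sum()>5: rect(m,f'dark {a}')
np.set_printoptions(linewidth=300)
print(np.round(Z[190:242:2,372:446:2]*1000).astype(int))
x0,x1,y0,y1=570,705,290,390
cr=z['p'][int(y0*s):int(y1*s),int(x0*s):int(x1*s)]
cv2.imwrite('pics/crop1.png',cv2.resize(cr[...,::-1],None,fx=8,fy=8,interpolation=cv2.INTER_CUBIC))
E
```

```text
bench -6.119216148658957e-05
stand top 1225 c [521.8 309.9] sz [177.   60.1] ang 75.27 z [45.3 49.6 54. ]
board all 4580 c [577.3  34.5] sz [280.9 198.9] ang 5.13 z [59.8 65.8 80.5]
pad 3127 c [597.2  23.2] sz [234.  171.1] ang 5.56 z [60.6 64.7 68.3]
lips 845 c [599.7  23.3] sz [238.3 172.5] ang 5.09 z [69.2 73.  80.1]
lump [621.2  -4.7  79.3] 65 [468. 269.]
lump [608.2  64.1  82.6] 69 [428. 275.]
lump [582.8  18.8  80.3] 69 [454. 291.]
lump [555.4  56.6  78. ] 82 [432. 306.]
lump [556.8  -6.2  80.7] 71 [469. 306.]
f1 488 [712. 250.  78.] [429. 121.  13.] [ 751.  284. 1362.]
f2 552 [ 714. -230.   76.] [ 429. -270.   12.] [ 750.  121. 1362.]
beaker 345 [ 345. -231.   55.] [ 316. -248.   12.] [ 429.  121. 1362.]
dish 931 [362. 175.  22.] [317. 121.  12.] [ 429.  222. 1362.]
brush 659 [349.  10.  18.] [286. -15.  12.] [ 455.  121. 1362.]
rest+scr 1492 c [ 499.6 -127.4] sz [107.  505.5] ang 4.02 z [ 18.4  55.1 123.3]
rest bright 1252 c [ 496.2 -134.1] sz [113.3 520. ] ang 5.01 z [ 1.9  8.5 76.1]
dark 0.02 127 c [ 522.1 -301.7] sz [ 50.6 144.4] ang 5.42 z [23.5 33.3 39.4]
dark 0.04 255 c
[... 4558 characters left out ...]
   7    6 1362   -1   10    3    4    6    7    5    4    8    1    7    6    4    4    5    5   11    3   -3   -2   -4    0   -7    1]
 [  -1   -1    4   -3    4    6   13    0    4   10   10    3    4    0    9    2    6    4    3    2    1    6    3    7   10    6    4   -2    0   -3    0    3    0    1    0    0    0]
 [  -5    2   -4   -1    7    5    2    9    8    6    7   -1    2    2    3   -3    4    0   -3    2    0   -5   -2   -6    1    2   -2    0    2  -11    1   -1   -4    2    1   -1    0]
 [  -1    1   -3    3    0    2   -4   -5    1   -3    3   -1    3   -2 1362   -5    3    4   -3   -3    2   -2   -6    1    1   -3    1    2   -3   -4    0   -3    1   -2    1   -3    0]]
```

View pics/crop1.png

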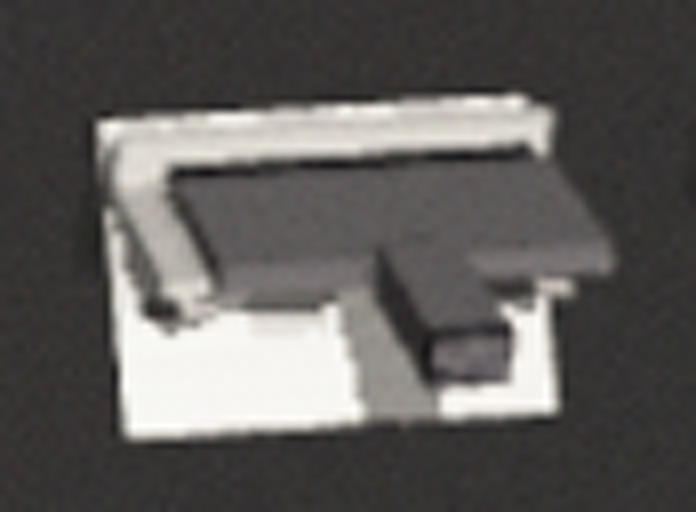

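The crop shows the scraper on the rest with its wide upper face towards the camera. The handle end is at about (470,350) in the crop, and the shadow below it makes the rest's base look split. Next I fit poses to the point cloud.

```bash
cat >> h.py <<'E'
from scipy.optimize import least_squares
from scipy.spatial.transform import Rotation as Rn
def fitrect(P2,w,h,x0):
    "pose (cx,cy,yaw) of a filled w(x) by h(y) rectangle; P2 boundary points"
    def f(q):
        c,s=np.cos(q[2]),np.sin(q[2]);X=P2-q[:2];a=np.abs(X@[c,s])-w/2;b=np.abs(X@[-s,c])-h/2
        return np.where((a>0)|(b>0),np.hypot(np.maximum(a,0),np.maximum(b,0)),np.maximum(a,b))
    r=least_squares(f,x0,loss='soft_l1',f_scale=.002);return r.x,np.sqrt(np.mean(r.fun**2))
E
python3 - <<'E'
from h import *
z=np.load('top.npz');p=z['p'].astype(int);d=z['d'];P=z['P'];c=viewer.get_calibration('top')
s=512/800
def reg(x0,x1,y0,y1):
    m=np.zeros(d.shape,bool);m[int(y0*s):int(y1*s),int(x0*s):int(x1*s)]=1;return m&(d>0)
Z=P[...,2]; val=p.min(-1)
f=192/np.tan(np.radians(c['fovy'])/2);iv=np.linalg.inv(c['view'])
def raypt(u,v,zz): # intersect with plane z=zz
    D=iv[:3,:3]@np.stack([(u-c['cx'])/f,-(v-c['cy'])/f,-np.ones(len(u))]);o=iv[:3,3]
    return (o[:,None]+D*((zz-o[2])/D[2]))[:2].T
def bd(m,zz):
    m=cv2.morphologyEx(m.astype(np.uint8),cv2.MORPH_CLOSE,np.ones((9,9)))
    k=max(cv2.findContours(m,0,1)[0],key=cv2.contourArea)[:,0].astype(float);return raypt(k[:,0],k[:,1],zz)
m=reg(222,350,285,365)&(Z>.04)&(Z<.06)
print('stand',fitrect(bd(m,.05),.060,.176,[.52,.31,-.26]))
# slot: dark pixels in the stand interior
m2=reg(222,350,285,365)&(Z<.04)
k=cv2.erode(cv2.morphologyEx(m.astype(np.uint8),cv2.MORPH_CLOSE,np.ones((15,15))),np.ones((5,5)))>0
g=k&(val<170);v,u=np.nonzero(g);q=raypt(u,v,.05);print('slot dark',len(q),cv2.minAreaRect((q*1000).astype(np.float32)))
b=reg(385,520,200,365)
q=P[b&(Z>.069)&(Z<.076)&(p.max(-1)-val<40)][:,:2]
# pad: bright, level ~ .065; find near edge & side extents
rx,e=fitrect(bd(b&(Z>.05)&(Z<.1),.073),.24,.176,[.6,.023,.05]);print('board outline',rx,e)
for yaw in (np.radians(4.),rx[2]):
    R=np.array([[np.cos(yaw),np.sin(yaw)],[-np.sin(yaw),np.cos(yaw)]])
    Q=P[b&(Z>.03)]; X=Q[:,:2]@R.T; print('x ext',np.percentile(X[:,0],[.5,99.5]),'y',np.percentile(X[:,1],[.5,99.5]))
# trough: low pts
Q=P[b&(Z>-.01)&(Z<.02)&(P[...,0]>.64)]; X=Q[:,:2]@R.T;print('trough floor',np.percentile(X,[2,98],0),len(Q))
# scraper
r=reg(575,700,295,385)
dk=r&(val<100)&(Z>.025)&(Z<.2)
q=P[dk]; n0=np.array([.82,0,.57])
bl=q[(q[:,2]<.075)&(q[:,2]>.03)]
for _ in range(3):
    cc=bl.mean(0);n=np.linalg.svd(bl-cc)[2][2];n*=np.sign(n[2]);bl=bl[np.abs((bl-cc)@n)<.006]
print('plane n',n,'tilt',np.degrees(np.arcsin(n[2])),'yaw',np.degrees(np.arctan2(n[1],n[0])),len(bl))
xs=n;ys=np.cross([0,0,1],xs);ys/=np.linalg.norm(ys);zs=np.cross(xs,ys)
L=(q-cc)@np.stack([xs,ys,zs]).T
for a in np.arange(-.04,.1,.01):
    w=L[(L[:,2]>a)&(L[:,2]<a+.01)&(np.abs(L[:,0])<.012)]
    if len(w)>3:print(round(a,3),len(w),np.round(np.percentile(w[:,1],[3,97])*1000,1),np.round(np.median(w[:,0])*1000,1))
print('zs',zs,'ys',ys,'cc',cc,'zmax',np.percentile(L[:,2],[1,99]))
np.savez('scr',xs=xs,ys=ys,zs=zs,cc=cc)
E
```

```text
stand (array([ 0.52172795,  0.30949196, -0.25525988]), np.float64(0.0014051606900882315))
slot dark 50 ((522.54248046875, 309.35247802734375), (133.83934020996094, 12.427986145019531), 77.51033782958984)
board outline [0.59981677 0.02362143 0.08736356] 0.0026314239320991994
x ext [0.48088857 0.71798314] y [-0.10405595  0.06813316]
x ext [0.48061569 0.717531  ] y [-0.11410894  0.0570565 ]
trough floor [[ 0.6429047  -0.15901532]
 [ 0.75958031  0.0778609 ]] 2541
plane n [0.81380129 0.07516957 0.57626123] tilt 35.188004508136494 yaw 5.27734802113639 496
-0.04 16 [-54.5  48. ] -2.3
-0.03 61 [-60.9  60. ] -0.9
-0.02 92 [-59.2  62.5] 0.0
-0.01 94 [-62.5  61.9] 0.5
0.0 106 [-63.2  62.3] 0.2
0.01 101 [-62.7  61.3] -0.2
0.02 92 [-62.   62.5] -0.1
0.03 62 [-60.1  61.1] 1.4
0.04 26 [-13.2  11.2] 4.1
0.05 30 [-14.4  11. ] 4.9
0.06 36 [-12.4  12. ] 4.8
0.07 26 [-12.   11.8] 4.6
0.08 52 [-13.7  11.3] 1.4
0.09 9 [-12.7   8.4] 4.3
zs [-0.57381853 -0.05300273  0.81726556] ys [-0.09197692  0.99576114  0.        ] cc [ 0.53027483 -0.30710277  0.05438042] zmax [-0.03124826  0.08991686]
```

```bash
cat >> h.py <<'E'
def inc(pos,R):
    o=monitor.get_obs();T=Rn.from_quat(o['tool_rot']);
    d=T.inv().apply(np.array(pos)-o['eef_pos'])*100;w=(T.inv()*Rn.from_matrix(R)).as_rotvec()
    print('d cm',np.round(d,2),'w',np.round(w,3),'now',np.round(o['eef_pos'],4),'target',np.round(pos,4),'q',np.round(o['joint_pos'],2),'F',np.round(o['ft_force'],1),'grip',round(o['grip_width'],4),round(o['grasp_force'],1),'t',round(o['clock'],2))
def Rtool(xs,zs): return np.stack([np.cross(zs,xs),xs,-np.array(zs)],1)  # y_tool=xs, z_tool=-zs
E
python3 - <<'E'
from h import *
S=np.load('scr.npz');xs,ys,zs,cc=[S[k] for k in('xs','ys','zs','cc')]
O=cc-.035*zs-.005*xs-.0005*ys; print('foot',O)
R=Rtool(xs,zs); np.savez('grasp',O=O,R=R,zs=zs)
inc(O+zs*.1785,R); inc(O+zs*.0785,R)
E
```

```text
foot [ 0.54633546 -0.3061214   0.02289481]
d cm [-52.82 -63.21   6.29] w [-0.551 -0.338  1.071] now [0.1814 0.4653 0.2305] target [ 0.4439 -0.3156  0.1688] q [1.2  0.24 0.   1.34 0.   1.57] F [-0.4  0.1 -0.3] grip 0.0851 0.0 t 0.1
d cm [-57.98 -60.61  14.46] w [-0.551 -0.338  1.071] now [0.1814 0.4653 0.2305] target [ 0.5013 -0.3103  0.0871] q [1.2  0.24 0.   1.34 0.   1.57] F [-0.4  0.1 -0.3] grip 0.0851 0.0 t 0.1
```

Request:
arm_command([
  {"dx": -52.8, "dy": -63.2, "dz": 0, "wx": -0.55, "wy": -0.34, "wz": 1.07, "grip": 5},
  {"dx": -52.8, "dy": -63.2, "dz": 0, "wx": -0.55, "wy": -0.34, "wz": 1.07, "grip": 5},
  {"dx": -52.8, "dy": -63.2, "dz": 0, "wx": -0.55, "wy": -0.34, "wz": 1.07, "grip": 5},
  {"dx": -52.8, "dy": -63.2, "dz": 0, "wx": -0.55, "wy": -0.34, "wz": 1.07, "grip": 5},
  {"dx": -52.8, "dy": -63.2, "dz": 0, "wx": -0.55, "wy": -0.34, "wz": 1.07, "grip": 5},
  {"dx": -52.8, "dy": -63.2, "dz": 0, "wx": -0.55, "wy": -0.34, "wz": 1.07, "grip": 5},
  {"dx": -52.8, "dy": -63.2, "dz": 0, "wx": -0.55, "wy": -0.34, "wz": 1.07, "grip": 5},
  {"dx": -52.8, "dy": -63.2, "dz": 0, "wx": -0.55, "wy": -0.34, "wz": 1.07, "grip": 5},
  {"dx": -52.8, "dy": -63.2, "dz": 0, "wx": -0.55, "wy": -0.34, "wz": 1.07, "grip": 5},
  {"dx": -52.8, "dy": -63.2, "dz": 0, "wx": -0.55, "wy": -0.34, "wz": 1.07, "grip": 5},
])

```text
clock: 1.1
eef_pos: [0.33, 0.0243, 0.2297]
tool_rot: [0.641, 0.707, 0.222, 0.202]
ft_force: [1.2, 1.7, -0.2]
grip_width: 0.0502
grasp_force: 0.0
```

```bash
python3 -c "
from h import *
g=np.load('grasp.npz');inc(g['O']+g['zs']*.1785,g['R'])"
```

```text
d cm [-34.93   3.09   9.6 ] w [-0.005 -0.003  0.005] now [0.33   0.0243 0.2297] target [ 0.4439 -0.3156  0.1688] q [ 0.05 -0.61 -0.85  0.73  0.03  1.53] F [ 1.2  1.7 -0.2] grip 0.0502 0.0 t 1.1
```

Request:
arm_command([
  {"dx": -34.9, "dy": 3.1, "dz": 9.6, "grip": 5},
  {"dx": -34.9, "dy": 3.1, "dz": 9.6, "grip": 5},
  {"dx": -34.9, "dy": 3.1, "dz": 9.6, "grip": 5},
  {"dx": -34.9, "dy": 3.1, "dz": 9.6, "grip": 5},
  {"dx": -34.9, "dy": 3.1, "dz": 9.6, "grip": 5},
  {"dx": -34.9, "dy": 3.1, "dz": 9.6, "grip": 5},
  {"dx": -34.9, "dy": 3.1, "dz": 9.6, "grip": 5},
  {"dx": -34.9, "dy": 3.1, "dz": 9.6, "grip": 5},
  {"dx": -34.9, "dy": 3.1, "dz": 9.6, "grip": 5},
  {"dx": -34.9, "dy": 3.1, "dz": 9.6, "grip": 5},
])

```text
validation failed for argument at $.in...
```

```bash
python3 - <<'E'
from h import *
g=np.load('grasp.npz');inc(g['O']+g['zs']*.1785,g['R']);inc(g['O']+g['zs']*.0785,g['R'])
p,d,c=cam('wrist');np.savez('wrist',p=p,d=d,P=cloud(d,c))
cv2.imwrite('pics/wrist1.png',p[...,::-1])
E
```

```text
d cm [-34.93   3.09   9.6 ] w [-0.005 -0.003  0.005] now [0.33   0.0243 0.2297] target [ 0.4439 -0.3156  0.1688] q [ 0.05 -0.61 -0.85  0.73  0.03  1.53] F [ 1.2  1.7 -0.2] grip 0.0502 0.0 t 1.1
d cm [-34.96   3.14  19.6 ] w [-0.005 -0.003  0.005] now [0.33   0.0243 0.2297] target [ 0.5013 -0.3103  0.0871] q [ 0.05 -0.61 -0.85  0.73  0.03  1.53] F [ 1.2  1.7 -0.2] grip 0.0502 0.0 t 1.1
```

View pics/wrist1.png

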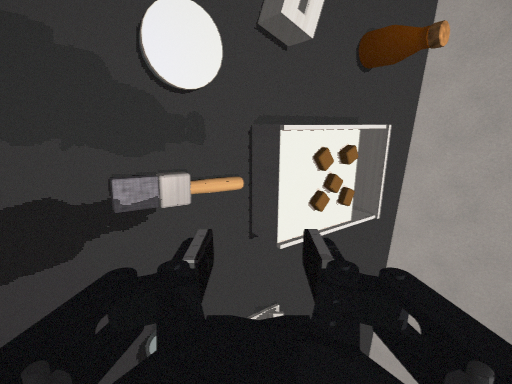

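The move call was refused by validation, so nothing moved. The wrist picture was taken from the mid-path pose: the board is at (330,180), the brush at (175,187) and the dish at (180,42). My guess is that each row needs all seven keys, so I'll resend it complete.

Request:
arm_command([
  {"dx": -34.9, "dy": 3.1, "dz": 9.6, "wx": 0, "wy": 0, "wz": 0, "grip": 5},
  {"dx": -34.9, "dy": 3.1, "dz": 9.6, "wx": 0, "wy": 0, "wz": 0, "grip": 5},
  {"dx": -34.9, "dy": 3.1, "dz": 9.6, "wx": 0, "wy": 0, "wz": 0, "grip": 5},
  {"dx": -34.9, "dy": 3.1, "dz": 9.6, "wx": 0, "wy": 0, "wz": 0, "grip": 5},
  {"dx": -34.9, "dy": 3.1, "dz": 9.6, "wx": 0, "wy": 0, "wz": 0, "grip": 5},
  {"dx": -34.9, "dy": 3.1, "dz": 9.6, "wx": 0, "wy": 0, "wz": 0, "grip": 5},
  {"dx": -34.9, "dy": 3.1, "dz": 9.6, "wx": 0, "wy": 0, "wz": 0, "grip": 5},
  {"dx": -34.9, "dy": 3.1, "dz": 9.6, "wx": 0, "wy": 0, "wz": 0, "grip": 5},
  {"dx": -34.9, "dy": 3.1, "dz": 9.6, "wx": 0, "wy": 0, "wz": 0, "grip": 5},
  {"dx": -34.9, "dy": 3.1, "dz": 9.6, "wx": 0, "wy": 0, "wz": 0, "grip": 5},
])

```text
clock: 2.15
eef_pos: [0.4442, -0.3138, 0.1674]
tool_rot: [0.642, 0.707, 0.221, 0.199]
ft_force: [-0.1, 0.6, 0.1]
grip_width: 0.0503
grasp_force: 0.0
```

```bash
python3 - <<'E'
from h import *
g=np.load('grasp.npz');inc(g['O']+g['zs']*.1785,g['R']);inc(g['O']+g['zs']*.0785,g['R'])
p,d,c=cam('wrist');np.savez('wrist',p=p,d=d,P=cloud(d,c))
cv2.imwrite('pics/wrist2.png',p[...,::-1])
E
```

```text
d cm [-0.17  0.04 -0.14] w [-0.01  -0.005  0.002] now [ 0.4442 -0.3138  0.1674] target [ 0.4439 -0.3156  0.1688] q [-0.88  0.14 -0.47  0.59  0.49  0.69] F [-0.1  0.6  0.1] grip 0.0503 0.0 t 2.15
d cm [-0.22  0.14  9.86] w [-0.01  -0.005  0.002] now [ 0.4442 -0.3138  0.1674] target [ 0.5013 -0.3103  0.0871] q [-0.88  0.14 -0.47  0.59  0.49  0.69] F [-0.1  0.6  0.1] grip 0.0503 0.0 t 2.15
```

View pics/wrist2.png

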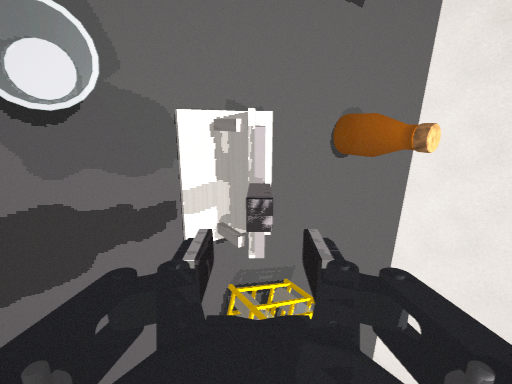

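The handle's end shows at (259,210), centred between the fingers. I'll check it in the wrist point cloud before descending.

```bash
python3 - <<'E'
from h import *
z=np.load('wrist.npz');P=z['P'];o=monitor.get_obs();T=Rn.from_quat(o['tool_rot'])
q=P[178:235,240:280][z['d'][178:235,240:280]>0];L=T.inv().apply(q-o['eef_pos'])*1000
w=L[(L[:,2]>20)&(L[:,2]<115)]
print(len(w),np.percentile(w,[3,50,97],axis=0).round(1))
t=w[w[:,2]<np.percentile(w[:,2],3)+8];print('tip',len(t),np.percentile(t,[3,50,97],axis=0).round(1))
E
```

```text
1363 [[-15.9  -9.5  51.6]
 [  3.4  -0.2  53.1]
 [ 11.4   9.5 108. ]]
tip 940 [[-15.1 -10.   51.5]
 [ -1.8  -0.2  52.7]
 [ 10.2   9.5  55. ]]
```

Request:
arm_command([
  {"dx": -0.2, "dy": 0, "dz": 2.5, "wx": -0.01, "wy": 0, "wz": 0, "grip": 5},
  {"dx": -0.2, "dy": 0, "dz": 5, "wx": -0.01, "wy": 0, "wz": 0, "grip": 5},
  {"dx": -0.2, "dy": 0, "dz": 7.5, "wx": -0.01, "wy": 0, "wz": 0, "grip": 5},
  {"dx": -0.2, "dy": 0, "dz": 9, "wx": -0.01, "wy": 0, "wz": 0, "grip": 5},
  {"dx": -0.2, "dy": 0, "dz": 9.9, "wx": -0.01, "wy": 0, "wz": 0, "grip": 5},
  {"dx": -0.2, "dy": 0, "dz": 9.9, "wx": -0.01, "wy": 0, "wz": 0, "grip": 5},
  {"dx": -0.2, "dy": 0, "dz": 9.9, "wx": -0.01, "wy": 0, "wz": 0, "grip": 5},
])

```text
clock: 2.9
eef_pos: [0.501, -0.3102, 0.0882]
tool_rot: [0.64, 0.706, 0.225, 0.204]
ft_force: [-0.4, -0.1, 0.2]
grip_width: 0.0499
grasp_force: 0.0
```

Request:
arm_command([
  {"dx": 0, "dy": 0, "dz": 0, "wx": 0, "wy": 0, "wz": 0, "grip": 3},
  {"dx": 0, "dy": 0, "dz": 0, "wx": 0, "wy": 0, "wz": 0, "grip": 1.5},
  {"dx": 0, "dy": 0, "dz": 0, "wx": 0, "wy": 0, "wz": 0, "grip": 1.0},
  {"dx": 0, "dy": 0, "dz": 0, "wx": 0, "wy": 0, "wz": 0, "grip": 1.0},
  {"dx": 0, "dy": 0, "dz": 0, "wx": 0, "wy": 0, "wz": 0, "grip": 1.0},
  {"dx": 0, "dy": 0, "dz": 0, "wx": 0, "wy": 0, "wz": 0, "grip": 1.0},
])

```text
clock: 3.5
eef_pos: [0.5009, -0.3113, 0.0885]
tool_rot: [0.64, 0.705, 0.225, 0.205]
ft_force: [-5.5, 0.7, 6.2]
grip_width: 0.0191
grasp_force: 59.1
```

Request:
arm_command([
  {"dx": 0, "dy": 0, "dz": -1.5, "wx": 0, "wy": 0, "wz": 0, "grip": 1.0},
  {"dx": 0, "dy": 0, "dz": -3, "wx": 0, "wy": 0, "wz": 0, "grip": 1.0},
  {"dx": 0, "dy": 0, "dz": -5, "wx": 0, "wy": 0, "wz": 0, "grip": 1.0},
  {"dx": 0, "dy": 0, "dz": -8, "wx": 0, "wy": 0, "wz": 0, "grip": 1.0},
  {"dx": 0, "dy": 0, "dz": -11, "wx": 0, "wy": 0, "wz": 0, "grip": 1.0},
  {"dx": 0, "dy": 0, "dz": -14, "wx": 0, "wy": 0, "wz": 0, "grip": 1.0},
  {"dx": 0, "dy": 0, "dz": -14, "wx": 0, "wy": 0, "wz": 0, "grip": 1.0},
])

```text
clock: 4.2
eef_pos: [0.4202, -0.3206, 0.2052]
tool_rot: [0.64, 0.705, 0.224, 0.207]
ft_force: [0.4, -0.7, -1.1]
grip_width: 0.0193
grasp_force: 59.9
```

```bash
cat >> h.py <<'E'
BO=np.array([.567,.0207]);BY=.0874
def board(x,y,z): c,s=np.cos(BY),np.sin(BY);return np.array([BO[0]+c*x-s*y,BO[1]+s*x+c*y,z])
RB=Rtool(np.array([np.cos(BY),np.sin(BY),0]),np.array([0,0,1.]))
E
python3 -c "
from h import *
inc(board(-.06,0,.24),RB)
inc(board(-.06,0,.165),RB)
p,d,c=cam('side');np.savez('side',p=p,d=d,P=cloud(d,c));cv2.imwrite('pics/side1.png',cv2.resize(p[50:250,180:420,::-1],(720,600)))"
```

```text
d cm [32.62 11.77  3.89] w [0.619 0.003 0.009] now [ 0.4202 -0.3206  0.2052] target [0.5072 0.0155 0.24  ] q [-0.94  0.07 -0.44  0.7   0.52  0.63] F [ 0.4 -0.7 -1.1] grip 0.0193 59.9 t 4.2
d cm [32.66  7.41 10.  ] w [0.619 0.003 0.009] now [ 0.4202 -0.3206  0.2052] target [0.5072 0.0155 0.165 ] q [-0.94  0.07 -0.44  0.7   0.52  0.63] F [ 0.4 -0.7 -1.1] grip 0.0193 59.9 t 4.2
```

View pics/side1.png

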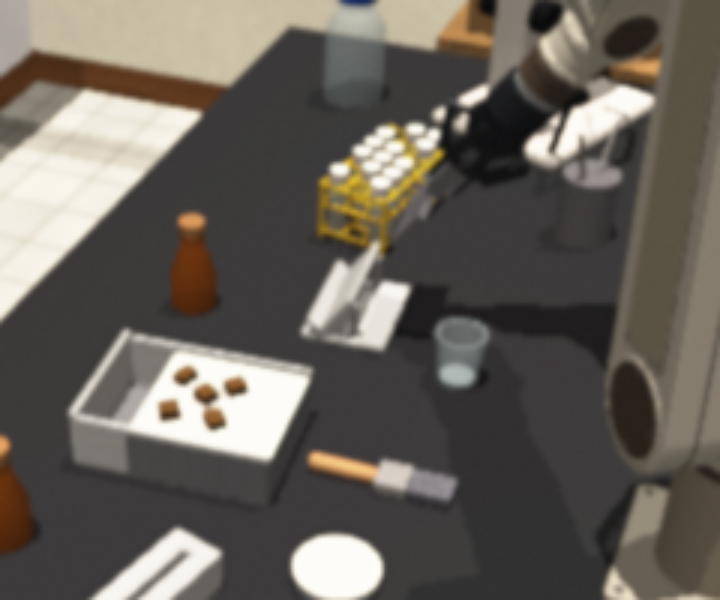

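Request:
arm_command([
  {"dx": 32.6, "dy": 11.8, "dz": 3.9, "wx": 0.619, "wy": 0.003, "wz": 0.009, "grip": 1.0},
  {"dx": 32.6, "dy": 11.8, "dz": 3.9, "wx": 0.619, "wy": 0.003, "wz": 0.009, "grip": 1.0},
  {"dx": 32.6, "dy": 11.8, "dz": 3.9, "wx": 0.619, "wy": 0.003, "wz": 0.009, "grip": 1.0},
  {"dx": 32.6, "dy": 11.8, "dz": 3.9, "wx": 0.619, "wy": 0.003, "wz": 0.009, "grip": 1.0},
  {"dx": 32.6, "dy": 11.8, "dz": 3.9, "wx": 0.619, "wy": 0.003, "wz": 0.009, "grip": 1.0},
  {"dx": 32.6, "dy": 11.8, "dz": 3.9, "wx": 0.619, "wy": 0.003, "wz": 0.009, "grip": 1.0},
  {"dx": 32.6, "dy": 11.8, "dz": 3.9, "wx": 0.619, "wy": 0.003, "wz": 0.009, "grip": 1.0},
  {"dx": 32.6, "dy": 11.8, "dz": 3.9, "wx": 0.619, "wy": 0.003, "wz": 0.009, "grip": 1.0},
  {"dx": 32.6, "dy": 11.8, "dz": 3.9, "wx": 0.619, "wy": 0.003, "wz": 0.009, "grip": 1.0},
  {"dx": 32.6, "dy": 11.8, "dz": 3.9, "wx": 0.619, "wy": 0.003, "wz": 0.009, "grip": 1.0},
])

```text
clock: 5.25
eef_pos: [0.5065, 0.0171, 0.2366]
tool_rot: [0.675, 0.738, -0.0, -0.003]
ft_force: [0.1, 0.2, -1.8]
grip_width: 0.0196
grasp_force: 60.2
```

```bash
python3 - <<'E'
from h import *
inc(board(-.06,0,.24),RB); inc(board(-.06,0,.150),RB)
for n in('top','side','wrist'):
    p,d,c=cam(n);P=cloud(d,c);np.savez(n+'2',p=p,d=d,P=P)
    o=monitor.get_obs();L=Rn.from_quat(o['tool_rot']).inv().apply(P.reshape(-1,3)-o['eef_pos']).reshape(P.shape)*1000
    m=(d>0)&(np.abs(L[...,0])<85)&(np.abs(L[...,1])<14)&(L[...,2]>2)&(L[...,2]<95)
    print(n,m.sum())
    for a in range(0,95,8):
        k=L[m&(L[...,2]>a)&(L[...,2]<=a+8)]
        if len(k)>5: print(a,len(k),np.percentile(k,[2,50,98],axis=0).round(1)[:, :].tolist())
E
```

```text
d cm [-0.17  0.06 -0.34] w [-0.005 -0.005  0.002] now [0.5065 0.0171 0.2366] target [0.5072 0.0155 0.24  ] q [0.03 0.26 0.04 1.36 0.   1.51] F [ 0.1  0.2 -1.8] grip 0.0196 60.2 t 5.25
d cm [-0.21  0.1   8.66] w [-0.005 -0.005  0.002] now [0.5065 0.0171 0.2366] target [0.5072 0.0155 0.15  ] q [0.03 0.26 0.04 1.36 0.   1.51] F [ 0.1  0.2 -1.8] grip 0.0196 60.2 t 5.25
top 105
8 70 [[26.0, -4.4, 8.5], [44.9, 0.5, 12.1], [63.7, 5.1, 14.7]]
16 7 [[26.3, -4.6, 16.5], [39.6, -4.5, 18.2], [63.3, 4.4, 22.6]]
56 7 [[18.4, -4.9, 57.1], [54.5, -4.8, 60.4], [63.6, -2.2, 62.8]]
side 264
0 13 [[8.1, -11.6, 2.4], [13.1, -5.8, 5.7], [55.7, 3.5, 7.9]]
8 45 [[8.9, -7.2, 8.2], [41.3, -1.3, 11.4], [67.1, 7.5, 15.5]]
16 19 [[4.1, -7.5, 16.6], [49.8, -5.0, 19.6], [70.4, 2.7, 23.4]]
24 26 [[-28.3, -7.5, 24.7], [22.5, -5.1, 27.7], [66.7, 5.4, 31.9]]
32 30 [[-54.1, -7.0, 32.2], [34.3, -5.3, 36.8], [66.5, 4.4, 39.5]]
40 33 [[-43.4, -6.8, 40.5], [41.1, -5.0, 44.2], [69.0, 5.5, 47.9]]
48 29 [[-56.5, -7.1, 48.5], [13.5, -5.6, 52.6], [67.6, -1.3, 55.9]]
56 21 [[-50.6, -7.4, 56.4], [23.1, -5.4, 59.6], [67.5, 1.4, 63.9]]
64 25 [[-56.5, -6.7, 64.2], [21.6, -5.1, 67.8], [68.1, -0.4, 71.2]]
72 16 [[-55.1, -5.4, 73.9], [22.3, -3.4, 76.6], [64.0, 1.9, 79.9]]
80 7 [[-51.8, -4.0, 80.3], [-4.9, -2.7, 81.0], [57.6, -0.6, 84.6]]
wrist 1847
0 130 [[13.6, -11.2, 2.1], [14.0, -1.6, 5.0], [14.3, 7.9, 7.8]]
8 1699 [[-58.3, -6.6, 9.7], [39.6, -1.9, 11.4], [65.0, 3.3, 12.7]]
16 18 [[65.9, -6.2, 18.0], [65.9, -1.6, 19.5], [66.0, 3.1, 20.9]]
```

Request:
arm_command([
  {"dx": -0.2, "dy": 0, "dz": 3, "wx": -0.005, "wy": -0.005, "wz": 0, "grip": 1.0},
  {"dx": -0.2, "dy": 0, "dz": 6, "wx": -0.005, "wy": -0.005, "wz": 0, "grip": 1.0},
  {"dx": -0.2, "dy": 0, "dz": 7.5, "wx": -0.005, "wy": -0.005, "wz": 0, "grip": 1.0},
  {"dx": -0.2, "dy": 0, "dz": 8.3, "wx": -0.005, "wy": -0.005, "wz": 0, "grip": 1.0},
  {"dx": -0.2, "dy": 0, "dz": 8.3, "wx": -0.005, "wy": -0.005, "wz": 0, "grip": 1.0},
  {"dx": -0.2, "dy": 0, "dz": 8.3, "wx": -0.005, "wy": -0.005, "wz": 0, "grip": 1.0},
])

```text
clock: 6.0
eef_pos: [0.5076, 0.0153, 0.1559]
tool_rot: [0.675, 0.738, 0.002, 0.001]
ft_force: [0.8, 0.5, -1.9]
grip_width: 0.0194
grasp_force: 60.1
```

Request:
arm_command([
  {"dx": 0, "dy": 0, "dz": 0.2, "wx": 0, "wy": 0, "wz": 0, "grip": 1.0},
  {"dx": 0, "dy": 0, "dz": 0.4, "wx": 0, "wy": 0, "wz": 0, "grip": 1.0},
  {"dx": 0, "dy": 0, "dz": 0.4, "wx": 0, "wy": 0, "wz": 0, "grip": 1.0},
  {"dx": 0, "dy": 0, "dz": 0.4, "wx": 0, "wy": 0, "wz": 0, "grip": 1.0},
])

```text
clock: 6.4
eef_pos: [0.5071, 0.0159, 0.1512]
tool_rot: [0.675, 0.738, 0.001, 0.001]
ft_force: [-0.7, -0.6, -0.7]
grip_width: 0.0192
grasp_force: 60.1
```

Request:
arm_command([
  {"dx": 0, "dy": 0, "dz": 0.2, "wx": 0, "wy": 0, "wz": 0, "grip": 1.0},
  {"dx": 0, "dy": 0, "dz": 0.2, "wx": 0, "wy": 0, "wz": 0, "grip": 1.0},
  {"dx": 0, "dy": 0, "dz": 0.2, "wx": 0, "wy": 0, "wz": 0, "grip": 1.0},
])

```text
clock: 6.7
eef_pos: [0.507, 0.0159, 0.1489]
tool_rot: [0.675, 0.738, 0.001, 0.001]
ft_force: [0.5, -0.2, -1.7]
grip_width: 0.019
grasp_force: 60.1
```

Request:
arm_command([
  {"dx": 0, "dy": 0, "dz": 0.15, "wx": 0, "wy": 0, "wz": 0, "grip": 1.0},
  {"dx": 0, "dy": 0, "dz": 0.15, "wx": 0, "wy": 0, "wz": 0, "grip": 1.0},
  {"dx": 0, "dy": 0, "dz": 0.15, "wx": 0, "wy": 0, "wz": 0, "grip": 1.0},
])

```text
clock: 7.0
eef_pos: [0.507, 0.0159, 0.1474]
tool_rot: [0.675, 0.738, 0.001, 0.001]
ft_force: [-0.3, 0.5, -2.3]
grip_width: 0.0194
grasp_force: 60.1
```

Request:
arm_command([
  {"dx": 0, "dy": 0, "dz": 0.15, "wx": 0, "wy": 0, "wz": 0, "grip": 1.0},
  {"dx": 0, "dy": 0, "dz": 0.15, "wx": 0, "wy": 0, "wz": 0, "grip": 1.0},
  {"dx": 0, "dy": 0, "dz": 0.15, "wx": 0, "wy": 0, "wz": 0, "grip": 1.0},
])

```text
clock: 7.3
eef_pos: [0.5073, 0.0158, 0.1463]
tool_rot: [0.675, 0.738, 0.001, 0.001]
ft_force: [0.1, -0.1, 0.7]
grip_width: 0.0193
grasp_force: 60.5
```

```bash
python3 -c "
from h import *
inc(board(.1,0,.146),RB)"
```

```text
d cm [-0.07 15.99  0.08] w [ 0.003 -0.     0.002] now [0.5073 0.0158 0.1463] target [0.6666 0.0294 0.146 ] q [ 0.03  0.31 -0.13  1.13  0.    1.51] F [ 0.1 -0.1  0.7] grip 0.0193 60.5 t 7.3
```

Request:
arm_command([
  {"dx": 0, "dy": 1, "dz": -0.05, "wx": 0, "wy": 0, "wz": 0, "grip": 1.0},
  {"dx": 0, "dy": 2, "dz": -0.05, "wx": 0, "wy": 0, "wz": 0, "grip": 1.0},
  {"dx": 0, "dy": 3, "dz": -0.05, "wx": 0, "wy": 0, "wz": 0, "grip": 1.0},
  {"dx": 0, "dy": 4, "dz": -0.05, "wx": 0, "wy": 0, "wz": 0, "grip": 1.0},
  {"dx": 0, "dy": 5, "dz": -0.05, "wx": 0, "wy": 0, "wz": 0, "grip": 1.0},
  {"dx": 0, "dy": 6, "dz": -0.05, "wx": 0, "wy": 0, "wz": 0, "grip": 1.0},
  {"dx": 0, "dy": 7, "dz": -0.05, "wx": 0, "wy": 0, "wz": 0, "grip": 1.0},
  {"dx": 0, "dy": 8, "dz": -0.05, "wx": 0, "wy": 0, "wz": 0, "grip": 1.0},
  {"dx": 0, "dy": 9, "dz": -0.05, "wx": 0, "wy": 0, "wz": 0, "grip": 1.0},
  {"dx": 0, "dy": 10, "dz": -0.05, "wx": 0, "wy": 0, "wz": 0, "grip": 1.0},
])

```text
clock: 8.3
eef_pos: [0.6074, 0.0249, 0.1465]
tool_rot: [0.675, 0.738, 0.001, 0.001]
ft_force: [-0.6, 0.6, -1.5]
grip_width: 0.0197
grasp_force: 60.2
```

Request:
arm_command([
  {"dx": 0, "dy": 1, "dz": 0, "wx": 0, "wy": 0, "wz": 0, "grip": 1.0},
  {"dx": 0, "dy": 2, "dz": 0, "wx": 0, "wy": 0, "wz": 0, "grip": 1.0},
  {"dx": 0, "dy": 3, "dz": 0, "wx": 0, "wy": 0, "wz": 0, "grip": 1.0},
  {"dx": 0, "dy": 4, "dz": 0, "wx": 0, "wy": 0, "wz": 0, "grip": 1.0},
  {"dx": 0, "dy": 5, "dz": 0, "wx": 0, "wy": 0, "wz": 0, "grip": 1.0},
  {"dx": 0, "dy": 6.0, "dz": 0, "wx": 0, "wy": 0, "wz": 0, "grip": 1.0},
  {"dx": 0, "dy": 6.3, "dz": 0, "wx": 0, "wy": 0, "wz": 0, "grip": 1.0},
  {"dx": 0, "dy": 6.3, "dz": 0, "wx": 0, "wy": 0, "wz": 0, "grip": 1.0},
  {"dx": 0, "dy": 6.0, "dz": 0, "wx": 0, "wy": 0, "wz": 0, "grip": 1.0},
  {"dx": 0, "dy": 6.0, "dz": 0, "wx": 0, "wy": 0, "wz": 0, "grip": 1.0},
])

```text
clock: 9.3
eef_pos: [0.6656, 0.0301, 0.1469]
tool_rot: [0.675, 0.738, 0.001, 0.0]
ft_force: [-0.6, -0.4, -1.5]
grip_width: 0.0193
grasp_force: 60.2
```

Request:
arm_command([
  {"dx": 0, "dy": 0, "dz": -3, "wx": 0, "wy": 0, "wz": 0, "grip": 1.0},
  {"dx": 0, "dy": 0, "dz": -6, "wx": 0, "wy": 0, "wz": 0, "grip": 1.0},
  {"dx": 0, "dy": -5, "dz": -10, "wx": 0, "wy": 0, "wz": 0, "grip": 1.0},
  {"dx": 0, "dy": -10, "dz": -10, "wx": 0, "wy": 0, "wz": 0, "grip": 1.0},
  {"dx": 0, "dy": -15, "dz": -10, "wx": 0, "wy": 0, "wz": 0, "grip": 1.0},
  {"dx": 0, "dy": -18, "dz": -10, "wx": 0, "wy": 0, "wz": 0, "grip": 1.0},
  {"dx": 0, "dy": -18, "dz": -10, "wx": 0, "wy": 0, "wz": 0, "grip": 1.0},
])

```text
clock: 10.0
eef_pos: [0.4793, 0.0136, 0.2461]
tool_rot: [0.675, 0.738, -0.001, -0.001]
ft_force: [1.6, -0.8, -0.8]
grip_width: 0.0192
grasp_force: 60.5
```

```bash
python3 - <<'E'
from h import *
p,d,c=cam('wrist');np.savez('wrist3',p=p,d=d,P=cloud(d,c));cv2.imwrite('pics/wrist3.png',p[...,::-1])
p,d,c=cam('top');P=cloud(d,c);np.savez('top3',p=p,d=d,P=P)
b=np.zeros(d.shape,np.uint8);b[128:234,246:333]=1
m=((p.max(-1).astype(int)-p.min(-1)>45)&(b>0)&(d>0)).astype(np.uint8);n,l,st,cc=cv2.connectedComponentsWithStats(m)
for i in range(1,n):
    if st[i,4]>8: q=np.median(P[l==i],0);print(st[i,4],cc[i].round(),(np.array([[np.cos(BY),np.sin(BY)],[-np.sin(BY),np.cos(BY)]])@(q[:2]-BO)*1000).round(),(q[2]*1000).round())
E
```

```text
156 [280. 156.] [107.  14.] 28.0
75 [295. 157.] [ 98. -25.] 44.0
```

View pics/wrist3.png

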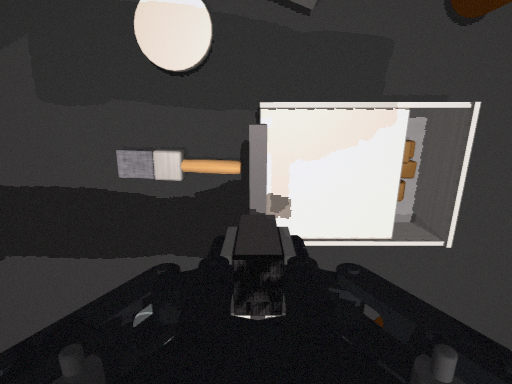

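The wrist picture shows an empty pad, with the lumps in the trough around (407,170). I'll check their heights, then plan a view of the stand.

```bash
cat >> h.py <<'E'
SO=np.array([.5217,.3095]);SY=-.2553
def stand(x,y,z,Y=None):
    Y=SY if Y is None else Y;c,s=np.cos(Y),np.sin(Y);return np.array([SO[0]+c*x-s*y,SO[1]+s*x+c*y,z])
def RS(Y): return Rtool(np.array([np.cos(Y),np.sin(Y),0]),np.array([0,0,1.]))
E
python3 - <<'E'
from h import *
for n in('wrist3','top3'):
    z=np.load(n+'.npz');p=z['p'].astype(int);P=z['P'];d=z['d']
    q=P[(p.max(-1)-p.min(-1)>60)&(d>0)];X=(q[:,:2]-BO)@np.array([[np.cos(BY),-np.sin(BY)],[np.sin(BY),np.cos(BY)]])
    k=(X[:,0]>.06)&(X[:,0]<.16)&(np.abs(X[:,1])<.08)
    print(n,k.sum(),np.percentile(np.c_[X,q[:,2]][k]*1000,[2,50,98],axis=0).round())
inc(stand(-.08,0,.235),RS(SY))
E
```

```text
wrist3 461 [[ 89. -30.  21.]
 [108.   8.  31.]
 [122.  43.  56.]]
top3 189 [[ 87. -37.  19.]
 [104.   4.  36.]
 [121.  40.  58.]]
d cm [31.82 -1.32  1.24] w [ 0.004 -0.001  0.345] now [0.4858 0.0139 0.2474] target [0.4443 0.3297 0.235 ] q [ 0.03  0.2  -0.    1.36  0.    1.51] F [ 0.3  0.3 -1.6] grip 0.0194 60.5 t 10.1
```

Request:
arm_command([
  {"dx": 31.8, "dy": -1.3, "dz": 1.2, "wx": 0.004, "wy": 0, "wz": 0.345, "grip": 1.0},
  {"dx": 31.8, "dy": -1.3, "dz": 1.2, "wx": 0.004, "wy": 0, "wz": 0.345, "grip": 1.0},
  {"dx": 31.8, "dy": -1.3, "dz": 1.2, "wx": 0.004, "wy": 0, "wz": 0.345, "grip": 1.0},
  {"dx": 31.8, "dy": -1.3, "dz": 1.2, "wx": 0.004, "wy": 0, "wz": 0.345, "grip": 1.0},
  {"dx": 31.8, "dy": -1.3, "dz": 1.2, "wx": 0.004, "wy": 0, "wz": 0.345, "grip": 1.0},
  {"dx": 31.8, "dy": -1.3, "dz": 1.2, "wx": 0.004, "wy": 0, "wz": 0.345, "grip": 1.0},
  {"dx": 31.8, "dy": -1.3, "dz": 1.2, "wx": 0.004, "wy": 0, "wz": 0.345, "grip": 1.0},
  {"dx": 31.8, "dy": -1.3, "dz": 1.2, "wx": 0.004, "wy": 0, "wz": 0.345, "grip": 1.0},
  {"dx": 31.8, "dy": -1.3, "dz": 1.2, "wx": 0.004, "wy": 0, "wz": 0.345, "grip": 1.0},
  {"dx": 31.8, "dy": -1.3, "dz": 1.2, "wx": 0.004, "wy": 0, "wz": 0.345, "grip": 1.0},
])

```text
clock: 11.1
eef_pos: [0.4461, 0.3291, 0.2343]
tool_rot: [0.792, 0.611, -0.0, -0.0]
ft_force: [0.4, -1.0, -0.8]
grip_width: 0.0192
grasp_force: 60.4
```

```bash
python3 - <<'E'
from h import *
inc(stand(0,0,.235),RS(SY))
p,d,c=cam('wrist');np.savez('wrist4',p=p,d=d,P=cloud(d,c),fovy=c['fovy'],cx=c['cx'],cy=c['cy'],view=c['view']);cv2.imwrite('pics/wrist4.png',p[...,::-1])
E
```

```text
d cm [ 0.02  7.81 -0.08] w [-0.001  0.    -0.001] now [0.4461 0.3291 0.2343] target [0.5217 0.3095 0.235 ] q [0.64 0.35 0.16 1.38 0.   2.46] F [ 0.4 -1.  -0.8] grip 0.0192 60.4 t 11.1
```

View pics/wrist4.png

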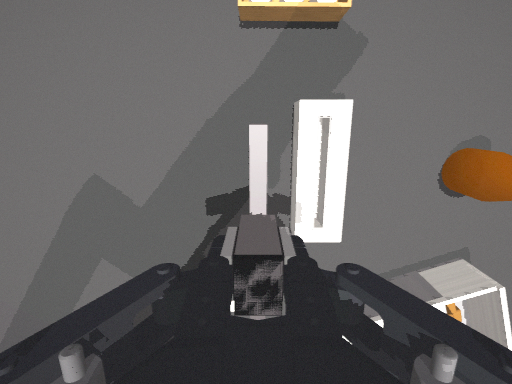

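The slot is visible at columns 318–330, rows 117–227, and the held blade at columns 250–268. I'll measure the slot in the same image.

```bash
cat > m.py <<'E'
from h import *
import sys
def run(name,cols,rows,brow,bcols,zt=.05):
    z=np.load(name+'.npz');p=z['p'];d=z['d'];g=cv2.GaussianBlur(p.astype(np.float32).mean(-1),(0,0),.8)
    f=192/np.tan(np.radians(z['fovy'])/2);iv=np.linalg.inv(z['view'])
    o=monitor.get_obs();T=Rn.from_quat(o['tool_rot'])
    def ray(u,v,zz):
        u=np.asarray(u,float);v=np.asarray(v,float);D=iv[:3,:3]@np.stack([(u-z['cx'])/f,-(v-z['cy'])/f,-np.ones(len(u))]);O=iv[:3,3]
        return T.inv().apply((O[:,None]+D*((zz-O[2])/D[2])).T-o['eef_pos'])*1000
    def edge(v,c0,c1,s):
        r=np.diff(g[v,c0:c1])*s;k=int(r.argmax())
        if 0<k<len(r)-1:
            a,b,c=r[k-1:k+2];k+=.5*(a-c)/(a-2*b+c)
        return c0+k+.5,r.max()
    def line(c0,c1,rs,s,zz,n):
        e=[(edge(v,c0,c1,s),v) for v in rs];u=[a[0] for a,_ in e];v=[b for _,b in e]
        L=ray(u,v,zz)
        ok=np.ones(len(L),bool)
        for _ in range(4):
            k=np.polyfit(L[ok,0],L[ok,1],1);r=L[:,1]-np.polyval(k,L[:,0]);ok=np.abs(r)<max(.6,2*np.std(r[ok]))
        print(n,'col',np.median(u).round(1),'y at x0=%.1f'%np.mean(L[:,0]),np.polyval(k,np.mean(L[:,0])).round(2),'y at 0',k[1].round(2),'slope',k[0].round(4),'rms',np.std(r[ok]).round(2),ok.sum())
    return g,ray,edge,line,o,d,z['P'],T
E
python3 - <<'E'
from m import *
g,ray,edge,line,o,d,P,T=run('wrist4',0,0,0,0)
np.set_printoptions(linewidth=250)
for v in(130,170,210):print(v,g[v,284:360:1].astype(int))
R=range(122,222,4)
line(288,302,range(110,235,4),1,.05,'top L (maybe side)')
line(338,358,range(110,235,4),-1,.05,'top R')
line(314,324,R,-1,.05,'slot L');line(324,336,R,1,.05,'slot R')
zb=o['eef_pos'][2]-.0114
line(243,256,range(130,205,3),1,zb,'blade L');line(262,275,range(130,205,3),-1,zb,'blade R')
for u,a,b in((324,110,124),(322,215,235)):
    c=g[a:b,u];print('slot end',u,c.astype(int))
L=T.inv().apply(P.reshape(-1,3)-o['eef_pos']).reshape(P.shape)*1000
print('stand top depth',np.median(L[130:210,335:342,2]),'blade',np.median(L[130:205,253:265,2]),'y',np.percentile(L[130:205,240:275,1][(L[130:205,240:275,2]<20)],[2,98]))
E
```

```text
130 [ 98  98  99  99  98  99  99  93  90 112 134 143 146 167 215 247 254 254 255 255 255 255 255 255 255 255 255 255 255 255 254 254 254 254 254 253 245 218 176 151 144 142 142 144 168 220 247 253 254 254 255 255 255 255 255 255 255 255 255 255 255 255
 255 254 254 246 209 144 116 113 114 114 113 113 113 114]
170 [113 114 113 113 113 111 102 100 127 146 151 154 177 229 252 254 255 255 255 255 255 255 255 255 255 255 255 255 255 254 254 254 254 254 247 217 173 153 150 149 148 168 219 248 254 254 254 255 255 255 255 255 255 255 255 255 255 255 255 254 254 253
 237 188 135 116 114 114 113 113 113 114 114 114 114 113]
210 [ 68  68  68  67  67  72  94 128 147 151 157 180 214 231 232 232 236 246 253 254 254 255 255 255 255 255 254 254 254 254 254 252 231 186 157 150 149 147 156 192 236 253 254 254 255 255 255 255 255 255 255 255 255 255 255 255 254 254 249 216 155 121
 115 114 114 114 114 114 114 114 114 114 114 114 113 114]
top L (maybe side) col 296.5 y at x0=4.8 45.17 y at 0 45.19 slope -0.0035 rms 0.23 31
top R col 346.8 y at x0=4.8 106.49 y at 0 106.51 slope -0.0022 rms 0.11 32
slot L col 319.4 y at x0=7.9 72.71 y at 0 72.71 slope -0.0012 rms 0.28 23
slot R col 325.6 y at x0=7.9 80.99 y at 0 81.06 slope -0.0091 rms 0.27 21
blade L col 248.8 y at x0=42.3 -6.94 y at 0 -7.0 slope 0.0012 rms 0.05 25
blade R col 266.6 y at x0=42.3 3.17 y at 0 3.11 slope 0.0015 rms 0.05 25
slot end 324 [255 255 255 254 254 253 245 217 167 144 142 142 142 142]
slot end 322 [168 170 171 169 169 171 173 174 178 188 197 209 232 249 254 254 254 255 255 255]
stand top depth 184.21112872902282 blade 11.408182833161757 y [-6.88759574  2.84256662]
```

Request:
arm_command([
  {"dx": 0, "dy": 3, "dz": 1, "wx": 0, "wy": 0, "wz": 0, "grip": 1.0},
  {"dx": 0, "dy": 6, "dz": 2, "wx": 0, "wy": 0, "wz": 0, "grip": 1.0},
  {"dx": 0, "dy": 7.8, "dz": 3, "wx": 0, "wy": 0, "wz": 0, "grip": 1.0},
  {"dx": 0, "dy": 7.8, "dz": 3, "wx": 0, "wy": 0, "wz": 0, "grip": 1.0},
  {"dx": 0, "dy": 7.8, "dz": 3, "wx": 0, "wy": 0, "wz": 0, "grip": 1.0},
  {"dx": 0, "dy": 7.8, "dz": 3, "wx": 0, "wy": 0, "wz": 0, "grip": 1.0},
])

```text
clock: 11.75
eef_pos: [0.5204, 0.3099, 0.2048]
tool_rot: [0.791, 0.611, -0.0, -0.001]
ft_force: [-0.0, 0.2, -1.2]
grip_width: 0.0193
grasp_force: 60.4
```

```bash
python3 - <<'E'
from h import *
inc(stand(0,0,.140),RS(SY))
p,d,c=cam('wrist');np.savez('wrist5',p=p,d=d,P=cloud(d,c),fovy=c['fovy'],cx=c['cx'],cy=c['cy'],view=c['view']);cv2.imwrite('pics/wrist5.png',p[...,::-1])
E
```

```text
d cm [-0.01  0.15  6.48] w [-0.002 -0.001  0.   ] now [0.5204 0.3099 0.2048] target [0.5217 0.3095 0.14  ] q [0.54 0.46 0.26 1.37 0.   2.36] F [-0.   0.2 -1.2] grip 0.0193 60.4 t 11.75
```

Request:
arm_command([
  {"dx": 0, "dy": 0, "dz": 2, "wx": 0, "wy": 0, "wz": 0, "grip": 1.0},
  {"dx": 0, "dy": 0, "dz": 4, "wx": 0, "wy": 0, "wz": 0, "grip": 1.0},
  {"dx": 0, "dy": 0, "dz": 5.5, "wx": 0, "wy": 0, "wz": 0, "grip": 1.0},
  {"dx": 0, "dy": 0, "dz": 5.5, "wx": 0, "wy": 0, "wz": 0, "grip": 1.0},
  {"dx": 0, "dy": 0, "dz": 5.5, "wx": 0, "wy": 0, "wz": 0, "grip": 1.0},
  {"dx": 0, "dy": 0, "dz": 5.5, "wx": 0, "wy": 0, "wz": 0, "grip": 1.0},
])

```text
clock: 12.4
eef_pos: [0.5213, 0.3107, 0.151]
tool_rot: [0.791, 0.612, 0.001, -0.001]
ft_force: [0.1, 0.7, -1.9]
grip_width: 0.0196
grasp_force: 60.4
```

```bash
python3 - <<'E'
from h import *
inc(stand(0,0,.140),RS(SY))
p,d,c=cam('wrist');np.savez('wrist6',p=p,d=d,P=cloud(d,c),fovy=c['fovy'],cx=c['cx'],cy=c['cy'],view=c['view'])
q=np.load('wrist5.npz')['p'];cv2.imwrite('pics/wrist56.png',np.hstack([q[:260,130:400],p[:260,130:400]])[...,::-1])
E
```

```text
d cm [-0.11  0.07  1.1 ] w [ 0.    -0.002  0.001] now [0.5213 0.3107 0.151 ] target [0.5217 0.3095 0.14  ] q [0.54 0.49 0.16 1.24 0.   2.36] F [ 0.1  0.7 -1.9] grip 0.0196 60.4 t 12.4
```

View pics/wrist56.png

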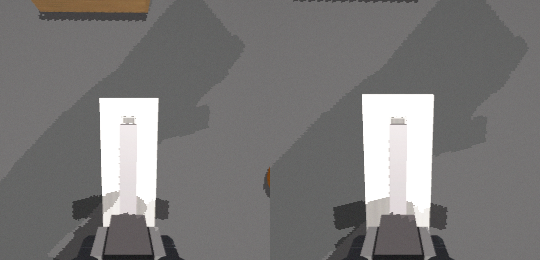

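Both crops show the blade (columns 120–137 and 390–407) over the stand, with the slot's far end showing just past the blade at row ~120. Now I measure both offsets.

```bash
python3 - <<'E'
from m import *
np.set_printoptions(linewidth=250)
for n,cl,cr in(('wrist5',(222,238),(280,296)),('wrist6',(215,230),(285,300))):
    g,ray,edge,line,o,d,P,T=run(n,0,0,0,0)
    z=np.load(n+'.npz');iv=np.linalg.inv(z['view'])
    # use the tool pose consistent with camera: height only matters
    dep=184.2-(0.2343-0.2048)*1000 if n=='wrist5' else 101.
    zz=.05
    print(n,'cam in tool',(T.inv().apply(iv[:3,3]-o['eef_pos'])*1000).round(1),'cam z',iv[2,3].round(4))
    zt=iv[2,3]
    line(*cl,range(105,190,4),1,zz,'stand L');line(*cr,range(105,190,4),-1,zz,'stand R')
    zb=o['eef_pos'][2]-.0114 if n=='wrist6' else .2048-.0114
    line(244,256,range(130,200,3),1,zb,'blade L');line(260,275,range(130,200,3),-1,zb,'blade R')
    for v in range(112,128,2):print(v,g[v,246:272].astype(int))
    for u in(254,258,262):
        e=g[108:128,u];print(u,e.astype(int))
E
```

```text
wrist5 cam in tool [  67.2   -2.2 -196.4] cam z 0.3476
stand L col 230.3 y at x0=37.3 -32.46 y at 0 -32.47 slope 0.0003 rms 0.17 22
stand R col 286.7 y at x0=37.3 28.65 y at 0 28.73 slope -0.0021 rms 0.11 22
blade L col 254.2 y at x0=41.9 -4.84 y at 0 -6.08 slope 0.0297 rms 0.46 19
blade R col 262.3 y at x0=41.9 0.04 y at 0 -0.87 slope 0.0218 rms 0.38 19
112 [255 255 255 255 255 255 255 255 255 255 255 255 255 255 255 255 255 255 255 255 255 255 255 255 255 255]
114 [255 255 254 254 254 254 254 254 253 253 254 254 254 254 254 254 253 253 254 254 254 254 254 255 255 255]
116 [255 255 254 254 252 247 243 229 214 217 237 247 249 248 243 227 215 220 240 251 254 254 254 255 255 255]
118 [255 255 254 254 253 251 242 220 205 203 204 203 202 203 204 203 201 207 224 233 247 254 254 255 255 255]
120 [255 255 254 254 254 253 240 212 194 191 191 188 187 189 190 190 187 195 224 245 253 254 254 255 255 255]
122 [255 254 254 254 252 249 239 219 205 196 187 182 186 199 205 203 193 193 219 242 252 254 254 254 255 255]
124 [254 254 253 245 221 201 194 194 193 187 179 176 180 191 195 194 187 180 186 20
[... 1188 characters left out ...]
5]
120 [254 254 254 250 233 201 188 190 192 190 188 188 190 192 192 191 188 191 214 235 240 249 254 254 255 255]
122 [254 254 254 250 232 198 183 184 186 184 182 181 183 185 186 185 182 186 210 237 249 253 254 254 255 255]
124 [254 254 252 239 210 185 176 175 176 176 175 176 176 176 176 176 176 176 184 197 219 244 254 254 255 255]
126 [254 254 252 246 239 236 236 235 235 235 235 236 236 235 235 235 235 235 235 236 241 250 254 254 255 255]
254 [255 255 255 255 255 254 254 254 247 232 215 199 192 191 186 172 176 215 235 237]
258 [255 255 255 255 255 254 254 254 252 243 220 197 190 188 183 170 176 215 236 237]
262 [255 255 255 255 255 254 254 253 241 219 209 195 188 187 182 169 176 215 235 237]
```

```bash
python3 - <<'E'
from m import *
g,ray,edge,line,o,d,P,T=run('wrist6',0,0,0,0)
for u in(230,240,275,285):
    r=np.diff(g[85:105,u]);print('stand end row',85.5+r.argmax(),ray([u],[85.5+r.argmax()],.05)[0].round(1))
print('slot end',ray([258],[117.8],.05)[0].round(1),'blade end',ray([258],[124.8],o['eef_pos'][2]-.0114)[0].round(1))
E
```

```text
stand end row 93.5 [ 88.8 -25.1 101.2]
stand end row 93.5 [ 88.8 -16.7 101.2]
stand end row 93.5 [ 88.8  12.8 101.2]
stand end row 93.5 [ 88.8  21.2 101.2]
slot end [ 69.2  -1.5 101.2] blade end [65.  -1.7 11.6]
```

The scraper is aligned with the slot to within 1 mm and about 0.002 rad, so I'll lower it.

Request:
arm_command([
  {"dx": 0, "dy": 0, "dz": 0.5, "wx": 0, "wy": 0, "wz": 0, "grip": 1.0},
  {"dx": 0, "dy": 0, "dz": 1, "wx": 0, "wy": 0, "wz": 0, "grip": 1.0},
  {"dx": 0, "dy": 0, "dz": 1.5, "wx": 0, "wy": 0, "wz": 0, "grip": 1.0},
  {"dx": 0, "dy": 0, "dz": 2, "wx": 0, "wy": 0, "wz": 0, "grip": 1.0},
  {"dx": 0, "dy": 0, "dz": 2.5, "wx": 0, "wy": 0, "wz": 0, "grip": 1.0},
  {"dx": 0, "dy": 0, "dz": 2.5, "wx": 0, "wy": 0, "wz": 0, "grip": 1.0},
])

```text
clock: 13.05
eef_pos: [0.5201, 0.3096, 0.1231]
tool_rot: [0.791, 0.611, -0.001, -0.001]
ft_force: [0.6, 0.0, -1.2]
grip_width: 0.0193
grasp_force: 60.4
```

Request:
arm_command([
  {"dx": 0, "dy": 0, "dz": 0.3, "wx": 0, "wy": 0, "wz": 0, "grip": 1.0},
  {"dx": 0, "dy": 0, "dz": 0.6, "wx": 0, "wy": 0, "wz": 0, "grip": 1.0},
  {"dx": 0, "dy": 0, "dz": 0.9, "wx": 0, "wy": 0, "wz": 0, "grip": 1.0},
  {"dx": 0, "dy": 0, "dz": 1.2, "wx": 0, "wy": 0, "wz": 0, "grip": 1.0},
  {"dx": 0, "dy": 0, "dz": 1.2, "wx": 0, "wy": 0, "wz": 0, "grip": 1.0},
])

```text
clock: 13.55
eef_pos: [0.5205, 0.3098, 0.1118]
tool_rot: [0.791, 0.611, -0.001, -0.001]
ft_force: [-0.2, -0.2, -1.2]
grip_width: 0.0192
grasp_force: 60.5
```

Request:
arm_command([
  {"dx": 0, "dy": 0, "dz": 0.4, "wx": 0, "wy": 0, "wz": 0, "grip": 1.0},
  {"dx": 0, "dy": 0, "dz": 0.8, "wx": 0, "wy": 0, "wz": 0, "grip": 1.0},
  {"dx": 0, "dy": 0, "dz": 1.2, "wx": 0, "wy": 0, "wz": 0, "grip": 1.0},
  {"dx": 0, "dy": 0, "dz": 1.6, "wx": 0, "wy": 0, "wz": 0, "grip": 1.0},
  {"dx": 0, "dy": 0, "dz": 1.6, "wx": 0, "wy": 0, "wz": 0, "grip": 1.0},
])

```text
clock: 14.05
eef_pos: [0.5205, 0.3098, 0.0955]
tool_rot: [0.791, 0.611, -0.001, -0.001]
ft_force: [0.7, -0.4, -1.4]
grip_width: 0.0195
grasp_force: 60.5
```

Request:
arm_command([
  {"dx": 0, "dy": 0, "dz": 0.1, "wx": 0, "wy": 0, "wz": 0, "grip": 1.0},
  {"dx": 0, "dy": 0, "dz": 0.2, "wx": 0, "wy": 0, "wz": 0, "grip": 1.0},
  {"dx": 0, "dy": 0, "dz": 0.3, "wx": 0, "wy": 0, "wz": 0, "grip": 1.0},
  {"dx": 0, "dy": 0, "dz": 0.3, "wx": 0, "wy": 0, "wz": 0, "grip": 1.0},
])

```text
clock: 14.45
eef_pos: [0.5207, 0.31, 0.0933]
tool_rot: [0.791, 0.611, -0.0, -0.001]
ft_force: [-0.2, -0.4, -1.3]
grip_width: 0.0194
grasp_force: 60.5
```

Request:
arm_command([
  {"dx": 0, "dy": 0, "dz": 0.1, "wx": 0, "wy": 0, "wz": 0, "grip": 1.0},
  {"dx": 0, "dy": 0, "dz": 0.2, "wx": 0, "wy": 0, "wz": 0, "grip": 1.0},
  {"dx": 0, "dy": 0, "dz": 0.2, "wx": 0, "wy": 0, "wz": 0, "grip": 1.0},
  {"dx": 0, "dy": 0, "dz": 0.2, "wx": 0, "wy": 0, "wz": 0, "grip": 1.0},
])

```text
clock: 14.85
eef_pos: [0.5208, 0.31, 0.0914]
tool_rot: [0.791, 0.611, -0.0, -0.001]
ft_force: [0.5, -0.6, -0.7]
grip_width: 0.0192
grasp_force: 60.6
```

Request:
arm_command([
  {"dx": 0, "dy": 0, "dz": 0.1, "wx": 0, "wy": 0, "wz": 0, "grip": 1.0},
  {"dx": 0, "dy": 0, "dz": 0.1, "wx": 0, "wy": 0, "wz": 0, "grip": 1.0},
  {"dx": 0, "dy": 0, "dz": 0.1, "wx": 0, "wy": 0, "wz": 0, "grip": 1.0},
])

```text
clock: 15.15
eef_pos: [0.5208, 0.3099, 0.0913]
tool_rot: [0.791, 0.611, -0.0, -0.001]
ft_force: [-1.8, -2.0, 6.2]
grip_width: 0.0192
grasp_force: 61.3
```

The foot is on the floor: about 7 N upward at a TCP height of 91 mm. I'll release and retreat.

Request:
arm_command([
  {"dx": 0, "dy": 0, "dz": -0.05, "wx": 0, "wy": 0, "wz": 0, "grip": 1.8},
  {"dx": 0, "dy": 0, "dz": -0.05, "wx": 0, "wy": 0, "wz": 0, "grip": 2.5},
  {"dx": 0, "dy": 0, "dz": -0.05, "wx": 0, "wy": 0, "wz": 0, "grip": 3.5},
  {"dx": 0, "dy": 0, "dz": -0.05, "wx": 0, "wy": 0, "wz": 0, "grip": 5},
  {"dx": 0, "dy": 0, "dz": -0.05, "wx": 0, "wy": 0, "wz": 0, "grip": 5},
  {"dx": 0, "dy": 0, "dz": -2, "wx": 0, "wy": 0, "wz": 0, "grip": 5},
  {"dx": 0, "dy": 0, "dz": -5, "wx": 0, "wy": 0, "wz": 0, "grip": 5},
  {"dx": 0, "dy": 0, "dz": -9, "wx": 0, "wy": 0, "wz": 0, "grip": 5},
  {"dx": 0, "dy": 0, "dz": -13, "wx": 0, "wy": 0, "wz": 0, "grip": 5},
  {"dx": 0, "dy": 0, "dz": -15, "wx": 0, "wy": 0, "wz": 0, "grip": 5},
])

```text
clock: 16.15
eef_pos: [0.5222, 0.3107, 0.2446]
tool_rot: [0.791, 0.611, 0.003, -0.0]
ft_force: [1.1, 0.5, 0.6]
grip_width: 0.0498
grasp_force: 0.0
```

Request:
arm_command([
  {"dx": -4, "dy": -4, "dz": 0, "wx": 0, "wy": 0, "wz": 0, "grip": 5},
  {"dx": -8, "dy": -8, "dz": 0, "wx": 0, "wy": 0, "wz": 0, "grip": 5},
  {"dx": -10, "dy": -10, "dz": 0, "wx": 0, "wy": 0, "wz": 0, "grip": 5},
  {"dx": -10, "dy": -10, "dz": 0, "wx": 0, "wy": 0, "wz": 0, "grip": 5},
  {"dx": -10, "dy": -10, "dz": 0, "wx": 0, "wy": 0, "wz": 0, "grip": 5},
])

```text
clock: 16.65
eef_pos: [0.3986, 0.2382, 0.241]
tool_rot: [0.791, 0.611, 0.0, -0.001]
ft_force: [0.4, 0.4, 0.5]
grip_width: 0.0501
grasp_force: 0.0
```

```bash
python3 - <<'E'
from h import *
p,d,c=cam('side');P=cloud(d,c)
p2,d2,c2=cam('top');P2=cloud(d2,c2)
a=cv2.resize(p[:,130:290],(400,600))[...,::-1] if 0 else cv2.resize(p[140:300,130:330],(400,320));b=cv2.resize(p2[120:240,140:340],(400,240))
cv2.imwrite('pics/fin.png',np.vstack([a,b])[...,::-1])
for n,p,d,P in(('side',p,d,P),('top',p2,d2,P2)):
    X=(P[...,:2]-SO);x=X@[np.cos(SY),np.sin(SY)];y=X@[-np.sin(SY),np.cos(SY)]
    m=(d>0)&(abs(x)<.025)&(abs(y)<.075)&(P[...,2]>.056)&(P[...,2]<.16)
    print(n,m.sum(),'z',np.percentile(P[m][:,2],[50,98]).round(4))
    for lo,hi in((.056,.07),(.07,.084),(.085,.11),(.11,.14)):
        k=m&(P[...,2]>lo)&(P[...,2]<hi)
        if k.sum()>3: print(lo,k.sum(),'x',np.percentile(x[k]*1e3,[3,50,97]).round(1),'y',np.percentile(y[k]*1e3,[3,97]).round(1))
q=P2[(p2.max(-1).astype(int)-p2.min(-1)>60)&(d2>0)];X=(q[:,:2]-BO)@np.array([[np.cos(BY),-np.sin(BY)],[np.sin(BY),np.cos(BY)]])
k=(X[:,0]>.07)&(X[:,0]<.16)&(abs(X[:,1])<.08);print('lumps',k.sum(),np.percentile(np.c_[X,q[:,2]][k]*1000,[1,50,99],axis=0).round())
E
```

```text
side 432 z [0.081  0.1367]
0.056 103 x [-10.1  -7.5  -1.4] y [-59.1  65.2]
0.07 145 x [-10.2  -6.2   2.3] y [-60.6  65.2]
0.085 68 x [-15.  -11.1   7.8] y [-10.5  16.6]
0.11 112 x [-14.8  -7.9   5.8] y [-11.6  14.6]
top 268 z [0.083  0.1384]
0.056 14 x [-24.   -5.1   7.2] y [-66.1  66.7]
0.07 132 x [-5.  -0.3  4.5] y [-63.2  61.1]
0.085 16 x [-10.2  -2.8   8.6] y [-29.6   7.3]
0.11 96 x [-9.9 -0.3  9.3] y [-14.2  11. ]
lumps 187 [[ 87. -37.  18.]
 [103.   4.  35.]
 [122.  41.  57.]]
```

View pics/fin.png

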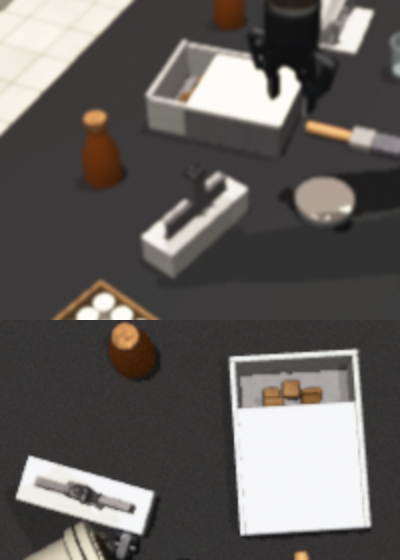

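The side and top crops show the scraper upright in the slot and the pad empty. I can make out three lumps in the trough, near (290,393) in the lower crop. My picture allowance is used up, so I'll move the wrist camera over the trough and count the lumps numerically.

```bash
python3 -c "
from h import *
inc(board(.09,-.065,.26),RB)"
```

```text
d cm [-20.02  32.32  -1.93] w [ 0.    -0.002 -0.343] now [0.4001 0.2392 0.2411] target [ 0.6623 -0.0362  0.26  ] q [ 0.54  0.17 -0.06  1.34  0.    2.36] F [ 0.9  0.1 -0.1] grip 0.0501 0.0 t 16.75
```

Request:
arm_command([
  {"dx": -20, "dy": 32.3, "dz": -1.9, "wx": 0, "wy": 0, "wz": -0.343, "grip": 5},
  {"dx": -20, "dy": 32.3, "dz": -1.9, "wx": 0, "wy": 0, "wz": -0.343, "grip": 5},
  {"dx": -20, "dy": 32.3, "dz": -1.9, "wx": 0, "wy": 0, "wz": -0.343, "grip": 5},
  {"dx": -20, "dy": 32.3, "dz": -1.9, "wx": 0, "wy": 0, "wz": -0.343, "grip": 5},
  {"dx": -20, "dy": 32.3, "dz": -1.9, "wx": 0, "wy": 0, "wz": -0.343, "grip": 5},
  {"dx": -20, "dy": 32.3, "dz": -1.9, "wx": 0, "wy": 0, "wz": -0.343, "grip": 5},
  {"dx": -20, "dy": 32.3, "dz": -1.9, "wx": 0, "wy": 0, "wz": -0.343, "grip": 5},
  {"dx": -20, "dy": 32.3, "dz": -1.9, "wx": 0, "wy": 0, "wz": -0.343, "grip": 5},
  {"dx": -20, "dy": 32.3, "dz": -1.9, "wx": 0, "wy": 0, "wz": -0.343, "grip": 5},
  {"dx": -20, "dy": 32.3, "dz": -1.9, "wx": 0, "wy": 0, "wz": -0.343, "grip": 5},
])

```text
clock: 17.75
eef_pos: [0.6622, -0.0377, 0.2567]
tool_rot: [0.676, 0.737, -0.001, -0.002]
ft_force: [-0.3, 0.3, 0.4]
grip_width: 0.0504
grasp_force: 0.0
```

```bash
python3 - <<'E'
from h import *
p,d,c=cam('wrist');P=cloud(d,c);p=p.astype(int)
m=(p[...,0]-p[...,2]>40)&(d>0)
X=(P[...,:2]-BO)@np.array([[np.cos(BY),-np.sin(BY)],[np.sin(BY),np.cos(BY)]])
m&=(X[...,0]>-.09)&(X[...,0]<.16)&(abs(X[...,1])<.085)
# height map, 4 mm cells: rows board x, cols board y
x=((X[...,0][m]-.08)/.004).astype(int);y=((X[...,1][m]+.06)/.004).astype(int);z=P[...,2][m]*1000
H=np.zeros((20,30),int)
for a,b,zz in zip(x,y,z):
    if 0<=a<20 and 0<=b<30:H[a,b]=max(H[a,b],zz)
np.set_printoptions(linewidth=200);print(m.sum(),'x',X[...,0][m].min(),X[...,0][m].max());print(H)
z=np.load('top.npz');p,d,c=cam('top');P=cloud(d,c)
Xs=P[...,:2]-SO;xx=Xs@[np.cos(SY),np.sin(SY)];yy=Xs@[-np.sin(SY),np.cos(SY)]
k=(d>0)&(abs(xx)<.005)
print('handle top',np.median(P[k&(abs(yy)<.008)&(P[...,2]>.12)][:,2]),'blade top',np.median(P[k&(abs(yy)>.02)&(abs(yy)<.06)&(P[...,2]>.065)][:,2]))
E
```

```text
1207 x -0.08795474640771186 0.1244508453548442
[[ 0  0  0  0  0  0  0  0  0  0  0  0  0  0  0  0  0  0  0 53 53 53 52 53 53 53  0  0  0  0]
 [ 0  0  0  0  0  0 44 47 47 46 46 46 47  0  0  0  0  0  0 54 54 54 55 54 54 54  0  0  0  0]
 [ 0  0  0  0  0  0 45 48 48 48 49 49 48  0  0  0  0  0  0 54 55 55 56 55 55 55  0  0  0  0]
 [ 0  0  0  0  0  0 47 48 50 49 49 50 48  0  0  0  0  0  0 54 55 55 54 55 55 55  0  0  0  0]
 [ 0  0  0  0  0 26 44 48 47 48 48 48 49  0  0  0  0  0  0  0 49 49 49 49 49 49  0  0  0  0]
 [ 0  0  0  0  0 26 31 38 38 39 38 39 40 22 22 22 20 21 22  0 31 32 32 32 32 31  0  0  0  0]
 [ 0  0  0  0  0 26 28 27 27 27 27 26 24 22 23 23 23 23 22  0 31 32 33 32 32 30  0  0  0  0]
 [ 0  0  0  0  0 26 27 27 26 26 26 26 25 22 24 23 22 23 23  0 32 32 31 32 33 31  0  0  0  0]
 [ 0  0  0  0  0  0  0  0  0  0  0  0  0 22 24 23 23 23 21  0 31 30 31 31 30 30  0  0  0  0]
 [ 0  0  0  0  0  0  0  0  0  0  0  0  0 23 23 23 23 22 22  0  0  0  0  0  0  0  0  0  0  0]
 [ 0  0  0  0  0  0  0  0  0  0  0  0  0 22 23 23 22 22 22  0  0  0  0  0  0  0  0  0  0  0]
 [ 0  0  0  0  0  0  0  0  0  
[... 168 characters left out ...]
0  0  0  0  0  0  0  0  0  0  0  0  0  0  0  0  0  0  0  0  0  0  0  0  0  0  0]
 [ 0  0  0  0  0  0  0  0  0  0  0  0  0  0  0  0  0  0  0  0  0  0  0  0  0  0  0  0  0  0]
 [ 0  0  0  0  0  0  0  0  0  0  0  0  0  0  0  0  0  0  0  0  0  0  0  0  0  0  0  0  0  0]
 [ 0  0  0  0  0  0  0  0  0  0  0  0  0  0  0  0  0  0  0  0  0  0  0  0  0  0  0  0  0  0]
 [ 0  0  0  0  0  0  0  0  0  0  0  0  0  0  0  0  0  0  0  0  0  0  0  0  0  0  0  0  0  0]
 [ 0  0  0  0  0  0  0  0  0  0  0  0  0  0  0  0  0  0  0  0  0  0  0  0  0  0  0  0  0  0]
 [ 0  0  0  0  0  0  0  0  0  0  0  0  0  0  0  0  0  0  0  0  0  0  0  0  0  0  0  0  0  0]]
handle top 0.13480687808444913 blade top 0.07987528040041214
```

All five lumps are in the trough, as two stacked pairs and a single one. The handle and blade tops read 134.8 and 79.9 mm, so the foot is on the slot floor. The arm is clear of everything, so I'm handing in.

```bash
python3 -c "
from h import *
print(job.job_done())"
```

```text
the job is handed in; nothing more can be done
None
```

Job handed in at about 18 s: by my measurements all five lumps are in the trough and the scraper stands released in its slot with its foot on the floor; the hand-in returned no verdict.

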